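# Clamp the skirting and hold the matching offcut into the corner of the jig

### The arm

A 7-joint arm with a two-finger parallel gripper is mounted at the origin on the work surface. World frame = base frame: x ahead of the robot, y to its left, z up, the work surface at z = 0. Lengths are in m, angles in rad, forces in N, time in s.
With the tool pointing down it reaches from about 0.35 to 0.9 m from the base axis. Payload 8.1 kg.
Tool frame: the origin (TCP) lies where the fingers leave the gripper's body, on its centre line; the fingertips stand 66 mm ahead of it and the grasp point (between the pads) lies 47 mm ahead of it (arm.tip_reach is the distance from the TCP to the fingertips, in m); z points along the fingers, y is the direction in which the jaws open and shut (so a half turn about z gives the same grasp; the last joint's range is limited). The gripper opens to 92 mm and grips with 3 to 60 N. Pads are 19 mm wide; open, the fingers measure 130 mm over their backs; the gripper's body (75 mm by 190 mm) begins 47 mm behind the grasp point.
Start: joints at [-1.349, 0.434, 0.025, 1.573, -0.012, 1.134, -0.075], TCP at [0.199, 0.592, 0.292] pointing down, gripper open.
Joint ranges: [-2.62, 2.62], [-0.44, 2.09], [-1.27, 1.32], [0.08, 2.57], [-1.32, 4.46], [0.12, 2], [-2.74, 2.74]. Speed limits (rad/s): [2.22, 2.22, 3.01, 3.01, 3.14, 3.14, 3.14].

### API

Orientations are given as a rotation vector (axis times angle).
In Python, from cell import arm gives the robot as it stands.
- The arm moves only by the tool carry_out, never from a script. Its argument "plan" is a list of rows, each a list of 5 numbers: the shift along the world's x, y, z in cm, then the turn about the world's z in rad, then the finger opening in cm, from 0 to 9.18. In form: [[tx, ty, tz, spin, fingers], ...]. A call has 1 to 20 rows; each row is the pose to reach, as a shift and turn from the pose measured when the call began; what a row does not reach only later rows make up. A row lasts 1/10 s, in which the tool goes at most 50 mm and 8.59 degrees, less where a joint would pass 70% of its speed; a pose out of reach is approached as far as the arm can. A call with a gripper value outside its range is refused whole. The fingers move at their own pace and stop on an object; "squeeze" is the grip in N (left out, the last holds). Time passes only in rows, so rows that repeat a pose let the fingers close. It gives the time, the measured TCP pose, the force and the opening at its end, in the units of the state.
- arm.observe(): the state, without advancing time (a new reading comes with each control period).
- arm.get_image(name): name is "scene" or "top" or "wrist"; returns (picture, depth): 420x560x3 uint8, red, green, blue; 420x560 float32, m along the optical axis (not along the pixel's ray), 0 where there is no reading.
- arm.get_calibration(name): a dict with "intrinsics" (3x3 intrinsics, pixels), "rvec" (rotation vector, rad) and "tvec" (3), from world to camera coordinates, as OpenCV has them; the wrist camera has in their place "tool_from_camera" (4x4, takes a point from camera to tool coordinates, whose origin is the TCP and whose axes are the flange's). Camera axes: x right, y down, z forward; pixel columns grow to the right and rows downward; lengths in m; the calibration is good to about 2 mm. A picture is of the moment at which its call begins: read the wrist's pose just before it. get_calibration takes no time and is no camera call.
- arm.sign_off(): hands the job in, once; it reports no verdict.
The state is a dict: "clock": time; "joints": joint angles; "dq": joint speeds; "joint_efforts": joint torques, N m; "position": TCP position; "ee_rot": TCP orientation; "force": force on the tool from outside, world axes, zero at the start; "ft_torque": the same for the moment, N m; "width": opening from 0.0 (shut) to 1.0 (fully open).
Only numpy, scipy, OpenCV 4.12 (cv2) and the standard library are available. Lean on these libraries where they do the work, as an engineer would, in place of code of your own. Each camera call takes 0.05 s, during which the arm holds its last target. There are 200 camera calls.

### The job

Turn the red-knobbed crank clockwise until the screw clamp grips the long marble skirting piece tightly on the jig board. Then bring the short marble offcut up beside it, upright flat against the fence, foot flat on the board and its end butted to the clamped piece, and finish while still holding it there with one firm, steady diagonal push, into the fence and down onto the board at once (about one kilogram's weight into the fence and two downwards): do not let go at the end. Leave the terracotta offcut, the brass fitting, the tape measure and the stack of tile samples where they are.

Things in the scene. Friction and masses are not known exactly. Their poses are not given: they have to be found in the camera images.
- jig: setting-out jig fixed to the counter: a plywood board with an aluminium fence along its far (+x) side and a blue screw clamp at its left (+y) end. Origin on the counter, 90 mm in -x from the fence's near face; +x points square into the fence, +y along the fence towards the clamp. Its place and yaw vary; it does not move
- bed: the plywood board of the jig, 280 x 470 mm; its top is 18 mm above the origin, which is the jig's origin. It spans x -150 to 130 mm and y -205 to 265 mm. The offcut slides on it with a friction of about 0.5 to 0.7 of the downward force, which takes its share of a sideways push: have it touching the fence before bearing down hard
- fence: aluminium fence bar on the board, 25 mm deep (x), 16 mm high, from y -185 to 245 mm. Origin at the foot of its near face, on the board's top; axes as the jig's
- fence_face (a point): the fence's origin: on its near (-x) face at the board's top; axes as the jig's. The fence's working face is the plane x = 0 here
- strip: long marble skirting piece, 200 mm long (y), 0.7 kg, loose, already lying against the fence with its foot under the clamp's pad. L-section: a flat foot 55 mm deep and 14 mm thick, with an upright 14 mm thick rising from its +x edge to 55 mm above the underside (the inside corner of the L, where foot meets upright, is open towards -x and up). Origin at the middle of its underside; +x towards its upright and the fence
- strip_end (a point): on the long piece, bottom of its -y end face at the outer (fence-side) face of the upright; axes as the long piece's
- offcut: short marble offcut, 70 mm long (y), about 0.24 kg, loose on the board, turned up to 0.4 rad from the fence. L-section: a flat foot 55 mm deep and 14 mm thick, with an upright 14 mm thick rising from its +x edge to 55 mm above the underside (the inside corner of the L, where foot meets upright, is open towards -x and up). Origin at the middle of its underside; +x towards its upright. The upright can be pinched from above (14 mm), or pushed from the foot's side.
- offcut_end (a point): on the offcut, bottom of its +y end face (the end to butt against strip_end) at the outer face of the upright, 27.5 mm in +x and 35 mm in +y from its origin
- red_offcut: terracotta-coloured offcut of the same shape and size, loose on the board: leave it. It and the marble offcut swap places between starts
- crank (a joint): angle of the clamp's crank in rad, growing clockwise seen from above, starts between 0 and 3; 2 pi lowers the pad 8 mm. The pad touches the foot of the long piece at about 7.85; a further 0.3 to 0.8 rad makes it tight (it stops at 10). The crank has a steady friction of 0.12 N m (about 3 N at the knob) and stays where it is left. It stays at its height as it turns
- crank_knob (a point): centre of the crank's upright red knob: 20 mm diameter, 38 mm high, spins freely on its pin; circles the crank axis at 45 mm radius, 135 mm above the counter. The crank arm lies 22 mm below this point
- crank_axis (a point): fixed point on the clamp's upright screw axis, level with the knob's centre; axes as the jig's. At crank angle 0 the knob lies in -x from here. The clamp's blue arm, below the crank, has its top 42 mm below this point and runs from here 110 mm in +y to its column
- pad: the clamp's round steel pad, 24 mm diameter, lowered by the crank onto the foot of the long piece; origin at the centre of its underside
- tape_measure: yellow tape measure, 65 x 35 x 60 mm, standing at the right of the jig, origin under its base; a bystander
- tile_stack: stack of five small tile samples, 100 x 100 x 45 mm, at the left of the jig, origin under its base; a bystander
- fitting: round brass pipe fitting standing on the board's right end, 36 mm diameter, 40 mm high, 0.2 kg, origin under its base; a bystander
Mind the look-alikes: they are no part of the job. Of the things like the offcut, leave any that is blue or green; of the rest the larger one is meant.

How it is judged:
On the way, in this order (a step that is already met when the one before it is completed fails the run):
1. the clamp grips the long piece while the offcut is still away from the fence (contact force between pad and strip above 10 N and x of offcut_end in the frame of fence_face below -0.015 m), for 0.3 s.
2. the offcut sits square in the corner of fence and board, butted to the long piece, pressed both ways (x of offcut_end in the frame of fence_face above -0.003 m and y of offcut_end in the frame of strip_end between -0.004 and 0.004 m and angle between the x axis of offcut and the x axis of fence, either way round below 0.05 rad and angle between offcut's own z axis and vertical below 0.05 rad and contact force between offcut and fence above 3 N and contact force between offcut and bed above 8 N), for 0.2 s.
At the end, for the whole second after the job is handed in: pad on long piece over 10 N, that piece within 8 mm of its start; offcut within 3 mm of the fence, square and flat within 0.05 rad, end within 4 mm of the long piece; held at rest by the fingers, over 3 N on the fence and over 8 N on the board (its weight is under 3 N) (all of step 2 and contact force between pad and strip above 10 N and distance of strip from where it was at the start of the episode below 0.008 m and contact force between the fingers and offcut above 3 N and linear speed of each of offcut, strip below 0.02 m/s and angular speed of each of offcut, strip below 0.2 rad/s); the arm keeps its last pose, push and grip.
It fails at once if the terracotta offcut is shifted more than 30 mm (distance of red_offcut from where it was at the start of the episode above 0.03 m).
It fails at once if a bystander is shifted more than 40 mm (distance of any of tape_measure, tile_stack, fitting from where it was at the start of the episode above 0.04 m).
It also fails if it takes over 70 s, if anything falls off the work surface, if the arm or the gripper's body presses on something with over 40 N, if the wrist force passes 120 N, or if a joint passes its speed limit or range.

## Working session

There is one attempt and no reset: what is moved stays moved. The work goes in short steps, Python scripts to look and compute and a tool call to move; the robot and the scene stay as the last step left them, time stands still between calls to the robot, and variables do not carry over. Pictures are saved under pics/ and viewed, about 8 in all and at most 12, crops included, and the job is handed in when it is done.

Besides the shell and the picture viewer there is one more tool, called by a JSON object that holds its "name" and its "arguments", one argument or row to a line. carry_out: Moves the arm, as the interface text tells. Its arguments: {"type":"object","properties":{"plan":{"type":"array"},"squeeze":{"type":"number"}},"required":["plan"]}

```bash
ls; mkdir -p pics; python3 - <<'E'
from cell import arm
import cv2,numpy as np
print(arm.observe(), arm.tip_reach)
for n in ("scene","top"):
    im,d=arm.get_image(n); c=arm.get_calibration(n); print(n,c)
    cv2.imwrite(f"pics/{n}0.png",im[:,:,::-1]); np.savez(f"{n}0.npz",im=im,d=d)
print(arm.get_calibration("wrist"))
E
```

```text
pics
{'clock': 0.0, 'joints': array([-1.34861045,  0.43521168,  0.02493253,  1.57409646, -0.01157706,
        1.13399475, -0.07509289]), 'dq': array([-0.00129398,  0.00203575, -0.0008355 , -0.00094782,  0.00084829,
        0.00347638, -0.00041727]), 'joint_efforts': array([ 1.85463236e-04, -6.67855167e+01,  9.84759182e-01, -3.14450705e+01,
       -6.05320581e-02,  4.27888229e-02,  2.03947584e-04]), 'position': array([0.19934075, 0.59192615, 0.29145169]), 'ee_rot': array([-5.07940672e-01, -3.10014748e+00,  2.45353996e-03]), 'force': array([ 0.2000813 ,  0.75834624, -0.20414197]), 'ft_torque': array([-0.04305642,  0.02946807, -0.04607178]), 'width': 0.9957301673460676} 0.0655
scene {'intrinsics': array([[455.64797649,   0.        , 268.76781282],
       [  0.        , 455.64797649, 210.12365276],
       [  0.        ,   0.        ,   1.        ]]), 'rvec': array([ 2.16827834,  0.78435998, -0.38221461]), 'tvec': array([-0.41552523, -0.12176606,  1.41789983])}
top {'intrinsics': array([[539.84752087,   0.        , 276.59369821],
       [  0.        , 539.84752087, 208.46575609],
       [  0.        ,   0.        ,   1.        ]]), 'rvec': array([ 2.16992734, -2.15446664,  0.14350287]), 'tvec': array([-0.01089757,  0.53340218,  1.46973565])}
{'intrinsics': array([[333.81432649,   0.        , 279.2541326 ],
       [  0.        , 333.81432649, 210.86229819],
       [  0.        ,   0.        ,   1.        ]]), 'tool_from_camera': array([[ 1.59135764e-04, -9.60768524e-01, -2.77351434e-01,
         7.42215116e-02],
       [ 9.99999984e-01,  1.73952149e-04, -2.88153833e-05,
         5.14839627e-04],
       [ 7.59307914e-05, -2.77351426e-01,  9.60768537e-01,
        -9.33726724e-02],
       [ 0.00000000e+00,  0.00000000e+00,  0.00000000e+00,
         1.00000000e+00]])}
```

View pics/top0.png

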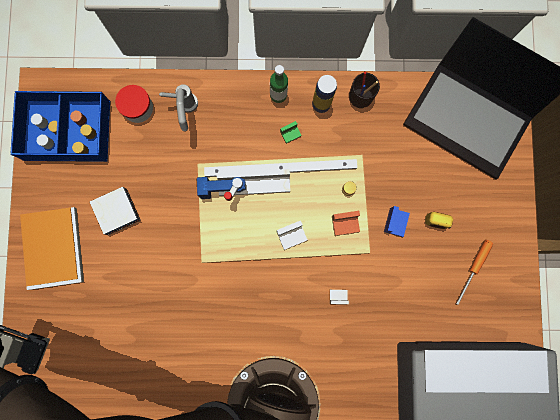

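View pics/scene0.png

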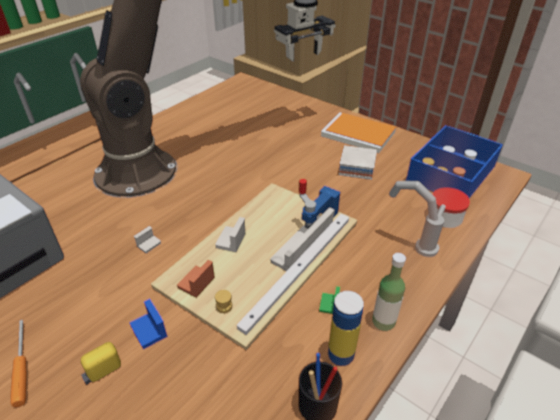

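The top view shows the board at (200–370, 155–262), the red knob at (228,196), the marble offcut at (292,235) and the terracotta one at (346,223). The small white look-alike at (339,297) is off the board. I'll measure these coarsely from the top view.

```bash
cat > h.py <<'E'
import numpy as np,cv2
from scipy.spatial.transform import Rotation as R
from cell import arm
def cam(name,obs=None):
    c=arm.get_calibration(name);K=c["intrinsics"]
    if name=="wrist":
        T=np.eye(4);T[:3,:3]=R.from_rotvec(obs["ee_rot"]).as_matrix();T[:3,3]=obs["position"]
        W=T@c["tool_from_camera"];return K,W[:3,:3],W[:3,3]
    Rm=R.from_rotvec(c["rvec"]).as_matrix();return K,Rm.T,-Rm.T@c["tvec"]
def ray(C,uv,z):
    K,Rw,o=C;uv=np.atleast_2d(uv).astype(float)
    d=(np.c_[uv,np.ones(len(uv))]@np.linalg.inv(K).T)@Rw.T
    return o+d*((z-o[2])/d[:,2])[:,None]
def proj(C,p):
    K,Rw,o=C;q=(np.atleast_2d(p)-o)@Rw@K.T;return q[:,:2]/q[:,2:]
def cloud(C,d):
    K,Rw,o=C;v,u=np.mgrid[:d.shape[0],:d.shape[1]]
    p=np.stack([(u-K[0,2])/K[0,0]*d,(v-K[1,2])/K[1,1]*d,d],-1)
    return p@Rw.T+o
E
python3 - <<'E'
from h import *
z=np.load("top0.npz");im=z["im"];d=z["d"];C=cam("top")
P=cloud(C,d)
hsv=cv2.cvtColor(im,cv2.COLOR_RGB2HSV)
# board
m=cv2.inRange(hsv,(18,40,120),(35,160,255));m[:140]=0;m[275:]=0;m[:,:190]=0;m[:,380:]=0
m=cv2.morphologyEx(m,cv2.MORPH_CLOSE,np.ones((25,25)))
c=max(cv2.findContours(m,0,1)[0],key=cv2.contourArea);r=cv2.minAreaRect(ray(C,c[:,0,:],.018)[:,:2].astype(np.float32));print("board",r);print(cv2.boxPoints(r))
red=cv2.inRange(hsv,(0,150,80),(6,255,255))|cv2.inRange(hsv,(174,150,80),(180,255,255))
def stat(mask,x0,x1,y0,y1,z,n):
    k=np.zeros_like(mask);k[y0:y1,x0:x1]=mask[y0:y1,x0:x1]
    v,u=np.nonzero(k);q=P[v,u];print(n,len(u),u.mean(),v.mean(),ray(C,[u.mean(),v.mean()],z)[0],"depthz",np.percentile(q[:,2],[5,50,95]))
    r=cv2.minAreaRect(ray(C,np.c_[u,v],z)[:,:2].astype(np.float32));print("  ",r)
stat(red,215,245,180,210,.154,"knob")
wh=cv2.inRange(hsv,(0,0,150),(180,35,255))
stat(wh,270,315,218,255,.03,"offcut")
stat(wh,325,355,285,310,.03,"small")
terr=cv2.inRange(hsv,(0,120,80),(14,255,255));stat(terr,325,365,205,240,.03,"terr")
print(ray(C,[[216,171],[281,168],[345,164]],.034), "fence bolts")
E
```

```text
board ((0.5380340218544006, -0.02395521104335785), (0.2809630036354065, 0.4704470932483673), 3.6569015979766846)
[[ 0.38283557  0.20182925]
 [ 0.4128415  -0.26765996]
 [ 0.6932325  -0.24973968]
 [ 0.66322654  0.21974954]]
knob 42 227.33333333333334 195.0 [0.55227286 0.12049851 0.154     ] depthz [0.14887473 0.15300428 0.15993492]
   ((0.552284300327301, 0.12007148563861847), (0.016532618552446365, 0.016314970329403877), 45.43545913696289)
offcut 472 292.04661016949154 235.09957627118644 [ 0.45974916 -0.0504459   0.03      ] depthz [0.0253412  0.03285958 0.07410288]
   ((0.4613999128341675, -0.05068903788924217), (0.05966280400753021, 0.07294182479381561), 22.273338317871094)
small 227 338.3700440528634 296.3568281938326 [ 0.29275973 -0.17777716  0.03      ] depthz [0.00455351 0.01078161 0.03882918]
   ((0.29241037368774414, -0.17936891317367554), (0.03514624014496803, 0.0492086261510849), 0.346887469291687)
terr 525 345.8990476190476 222.95809523809524 [ 0.49468371 -0.20027483  0.03      ] depthz [0.02551216 0.03260207 0.07474844]
   ((0.49575886130332947, -0.20257554948329926), (0.06006594002246857, 0.07873546332120895), 9.097503662109375)
[[ 0.63781145  0.16343368  0.034     ]
 [ 0.6479136  -0.01869655  0.034     ]
 [ 0.66089407 -0.19872856  0.034     ]] fence bolts
```

{"name": "carry_out", "arguments": {
  "plan": [
    [30, -56, 3, 0.39, 5],
    [30, -56, 3, 0.39, 5],
    [30, -56, 3, 0.39, 5],
    [30, -56, 3, 0.39, 5],
    [30, -56, 3, 0.39, 5],
    [30, -56, 3, 0.39, 5],
    [30, -56, 3, 0.39, 5],
    [30, -56, 3, 0.39, 5],
    [30, -56, 3, 0.39, 5],
    [30, -56, 3, 0.39, 5],
    [30, -56, 3, 0.39, 5],
    [30, -56, 3, 0.39, 5],
    [30, -56, 3, 0.39, 5],
    [30, -56, 3, 0.39, 5],
    [30, -56, 3, 0.39, 5],
    [30, -56, 3, 0.39, 5],
    [30, -56, 3, 0.39, 5],
    [30, -56, 3, 0.39, 5]
  ]
}}

```text
clock: 1.9
position: [0.499, 0.0331, 0.3215]
ee_rot: [-0.105, 3.14, -0.002]
force: [0.0, -0.3, 1.1]
width: 0.546
```

```bash
python3 - <<'E'
from h import *
o=arm.observe();im,d=arm.get_image("wrist");print(o["clock"],o["position"],o["ee_rot"],o["joints"],o["dq"].round(3),o["width"])
cv2.imwrite("pics/w1.png",im[:,:,::-1]);np.savez("w1.npz",im=im,d=d,position=o["position"],ee_rot=o["ee_rot"])
E
```

```text
1.9 [0.49903278 0.03305809 0.32150197] [-1.05474876e-01  3.13980115e+00 -1.75018139e-03] [-0.42092348  0.20209045  0.29794432  1.84623298 -0.06482072  1.10288063
  1.53853032] [ 0.004  0.002  0.004 -0.002  0.001 -0.     0.002] 0.5455054439831313
```

View pics/w1.png

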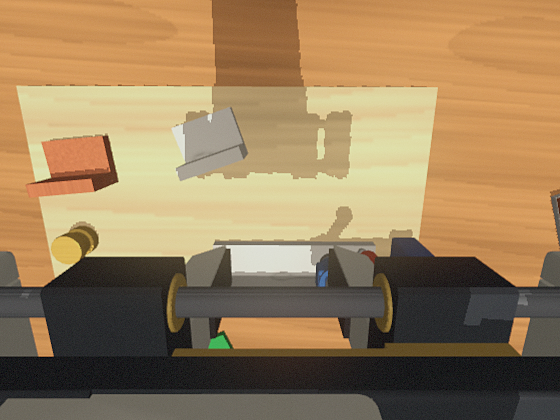

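The wrist view is upside down, with +x pointing down. It shows the marble offcut at (178–246, 108–180), with its upright towards the fence, and the terracotta one at (30–115, 135–195). The fingers hide the clamp, so I'll measure the offcut and then look at the crank from further back.

{"name": "carry_out", "arguments": {
  "plan": [
    [-5, 3, 0, 0, 5],
    [-9, 9, 0, 0, 5],
    [-11, 11, 0, 0, 5],
    [-11, 11, 0, 0, 5],
    [-11, 11, 0, 0, 5],
    [-11, 11, 0, 0, 5]
  ]
}}

```text
clock: 2.55
position: [0.3897, 0.1423, 0.3217]
ee_rot: [-0.105, 3.139, -0.002]
force: [-0.2, 0.0, 0.2]
width: 0.548
```

```bash
python3 - <<'E'
from h import *
o=arm.observe();im,d=arm.get_image("wrist");print(o["clock"],o["position"],o["ee_rot"])
cv2.imwrite("pics/w2.png",im[:,:,::-1]);np.savez("w2.npz",im=im,d=d,position=o["position"],ee_rot=o["ee_rot"])
z=np.load("w1.npz");C=cam("wrist",z);P=cloud(C,z["d"]);hsv=cv2.cvtColor(z["im"],cv2.COLOR_RGB2HSV)
print("board z",np.median(P[100:110,60:90].reshape(-1,3),0), "edge")
sub=np.zeros(P.shape[:2],bool);sub[95:190,165:255]=1
for lo,hi,n in((.066,.08,"upright top"),(.026,.04,"foot top")):
    k=sub&(P[...,2]>lo)&(P[...,2]<hi)&(hsv[...,1]<70);q=P[k]
    r=cv2.minAreaRect(q[:,:2].astype(np.float32));print(n,k.sum(),np.median(q[:,2]),q.mean(0),r,cv2.boxPoints(r))
E
```

```text
2.55 [0.38970133 0.14228812 0.32171085] [-1.04603951e-01  3.13905334e+00 -2.09686797e-03]
board z [ 0.42980947 -0.20388198  0.01885668] edge
upright top 978 0.07380634485982271 [ 0.47729601 -0.03991569  0.07365848] ((0.4778229594230652, -0.04056735336780548), (0.014200341887772083, 0.07044054567813873), 22.791337966918945) [[ 0.45763364 -0.01084746]
 [ 0.48492065 -0.07578812]
 [ 0.49801227 -0.07028725]
 [ 0.47072527 -0.00534659]]
foot top 2396 0.03278609744168323 [ 0.4521799  -0.05032676  0.03278491] ((0.458143413066864, -0.04884037747979164), (0.053556837141513824, 0.07092064619064331), 21.868669509887695) [[ 0.4200837  -0.02590621]
 [ 0.44650024 -0.09172341]
 [ 0.49620312 -0.07177454]
 [ 0.46978658 -0.00595734]]
```

View pics/w2.png

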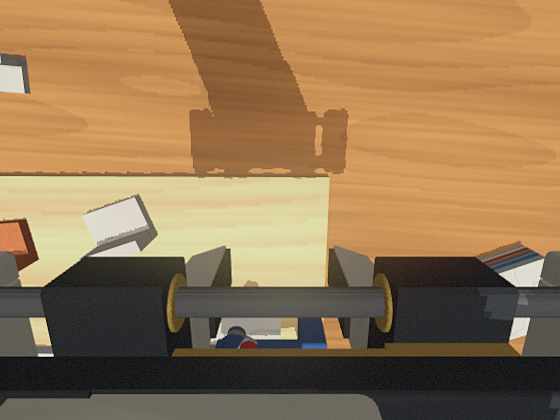

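{"name": "carry_out", "arguments": {
  "plan": [
    [5, 0, 0, 0, 5],
    [10, 0, 0, 0, 5],
    [15, -1, 0, 0, 5],
    [20, -2, 0, 0, 5],
    [24, -2, 0, 0, 5],
    [24, -2, 0, 0, 5],
    [24, -2, 0, 0, 5],
    [24, -2, 0, 0, 5]
  ]
}}

```text
clock: 3.4
position: [0.6296, 0.1209, 0.3213]
ee_rot: [0.101, -3.14, 0.003]
force: [-1.7, -0.1, 0.1]
width: 0.545
```

```bash
python3 - <<'E'
from h import *
o=arm.observe();im,d=arm.get_image("wrist");print(o["clock"],o["position"],o["ee_rot"])
cv2.imwrite("pics/w3.png",im[:,:,::-1]);np.savez("w3.npz",im=im,d=d,position=o["position"],ee_rot=o["ee_rot"])
E
```

```text
3.4 [0.62963483 0.12091472 0.32133979] [ 1.00641348e-01 -3.13976638e+00  3.06027549e-03]
```

View pics/w3.png

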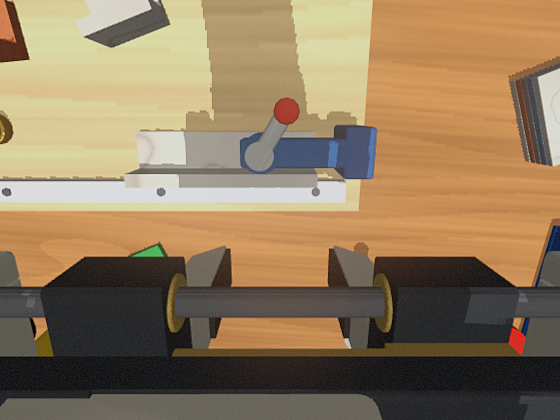

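The knob top is at (287,111), the crank hub at (259,156), the left end of the strip at (125–137, 130–187) and the fence bar at row 190. I'll measure them now.

```bash
python3 - <<'E'
from h import *
z=np.load("w3.npz");C=cam("wrist",z);P=cloud(C,z["d"]);hsv=cv2.cvtColor(z["im"],cv2.COLOR_RGB2HSV);Z=P[...,2]
H,S,V=[hsv[...,i].astype(int) for i in range(3)]
box=lambda x0,x1,y0,y1:(lambda m:(m.__setitem__((slice(y0,y1),slice(x0,x1)),True),m)[1])(np.zeros(Z.shape,bool))
k=box(265,305,90,130)&(S>140)&((H<8)|(H>172))&(Z>.148);q=P[k];r=cv2.minEnclosingCircle(q[:,:2].astype(np.float32));print("knob",len(q),np.median(q[:,2]),r)
knob=np.array(r[0])
k=box(235,290,120,180)&(Z>.105)&(Z<.135)&(S<90);q=P[k];print("crank arm z",np.percentile(q[:,2],[2,50,98]))
far=q[np.argsort(-np.linalg.norm(q[:,:2]-knob,axis=1))];print("farthest",far[0],np.linalg.norm(far[0,:2]-knob))
r=cv2.minAreaRect(q[:,:2].astype(np.float32));print(r,q[:,:2].mean(0))
# hub circle: centre along line from knob at 45mm
c,e=cv2.fitLine(q[:,:2].astype(np.float32),cv2.DIST_L2,0,.01,.01).ravel()[:2],None
s=np.sign(c@(q[:,:2].mean(0)-knob));ax=knob+s*c*.045;print("axis est",ax,c)
# fence top
k=box(2,120,178,205)&(Z>.030)&(Z<.039);q=P[k];r=cv2.minAreaRect(q[:,:2].astype(np.float32));print("fence",len(q),r);print(cv2.boxPoints(r))
k=box(115,340,160,195)&(Z>.066)&(Z<.08)&(S<70);q=P[k];r=cv2.minAreaRect(q[:,:2].astype(np.float32));print("strip upright",len(q),np.median(q[:,2]),r);print(cv2.boxPoints(r))
k=box(240,380,120,185)&(H>100)&(H<125)&(S>120);q=P[k];print("blue z",np.percentile(q[:,2],[2,50,98]),q[:,:2].min(0),q[:,:2].max(0))
E
```

```text
knob 508 0.1546283335561795 ((0.552867591381073, 0.12088528275489807), 0.00952029787003994)
crank arm z [0.11160459 0.11437336 0.11609112]
farthest [0.60442442 0.09534496 0.11434191] 0.05753620733348201
((0.5820335149765015, 0.10377129912376404), (0.0256327074021101, 0.0478370226919651), 70.59722137451172) [0.58372747 0.10468816]
axis est [0.59238593 0.09936086] [ 0.8781854  -0.47832042]
fence 2572 ((0.6576212644577026, -0.1341741383075714), (0.02502312697470188, 0.14180558919906616), 3.7062528133392334)
[[ 0.64055264 -0.06422839]
 [ 0.6497191  -0.2057374 ]
 [ 0.6746899  -0.20411989]
 [ 0.6655234  -0.06261088]]
strip upright 2718 0.07378214436637115 ((0.6239256858825684, 0.07100792974233627), (0.018734391778707504, 0.2234518826007843), 4.992013931274414)
[[ 0.604872    0.18149497]
 [ 0.6243161  -0.04110932]
 [ 0.6429794  -0.03947911]
 [ 0.6235353   0.18312518]]
blue z [0.09209093 0.09366028 0.09530243] [0.55572045 0.11317451] [0.60946592 0.20954086]
```

Axis ≈ (0.593, 0.100), start angle ≈ 0.545 rad and jig yaw ≈ 0.0645 rad. Next I'll grasp the knob.

{"name": "carry_out", "arguments": {
  "plan": [
    [-4, 0, -2, 0, 5],
    [-7.7, 0, -5, 0, 5],
    [-7.7, 0, -8, 0, 5],
    [-7.7, 0, -11, 0, 5],
    [-7.7, 0, -13.3, 0, 5],
    [-7.7, 0, -13.3, 0, 5],
    [-7.7, 0, -13.3, 0, 4],
    [-7.7, 0, -13.3, 0, 1],
    [-7.7, 0, -13.3, 0, 1],
    [-7.7, 0, -13.3, 0, 1],
    [-7.7, 0, -13.3, 0, 1],
    [-7.7, 0, -13.3, 0, 1]
  ],
  "squeeze": 25
}}

```text
clock: 4.65
position: [0.5528, 0.1213, 0.1895]
ee_rot: [-0.101, 3.138, -0.002]
force: [-1.6, -0.3, 6.3]
width: 0.212
```

```bash
python3 - <<'E'
import numpy as np
from cell import arm
o=arm.observe();p=o["position"];print(p,o["width"]*9.18,o["force"],o["ft_torque"])
ax=np.array([.593,.100]);v=p[:2]-ax;print(np.linalg.norm(v),v)
v=np.array([.5529,.1209])-ax
for i in range(1,27):
    t=-.33*i;w=np.array([[np.cos(t),-np.sin(t)],[np.sin(t),np.cos(t)]])@v
    print(i,((w-v)*100).round(2),round(.545-t,2))
E
```

```text
[0.55280482 0.12131764 0.18951549] 1.9490544608566156 [-1.60252999 -0.28110614  6.28853759] [-0.08462599  0.22437468  0.02117056]
0.04549828595264656 [-0.04019518  0.02131764]
1 [0.89 1.19] 0.88
2 [2.12 2.02] 1.21
3 [3.56 2.41] 1.54
4 [5.04 2.31] 1.87
5 [6.41 1.74] 2.2
6 [7.52 0.76] 2.52
7 [ 8.26 -0.53] 2.85
8 [ 8.53 -1.99] 3.19
9 [ 8.32 -3.46] 3.52
10 [ 7.64 -4.79] 3.85
11 [ 6.57 -5.82] 4.18
12 [ 5.22 -6.45] 4.5
13 [ 3.75 -6.6 ] 4.83
14 [ 2.3  -6.28] 5.17
15 [ 1.03 -5.5 ] 5.5
16 [ 0.09 -4.35] 5.83
17 [-0.43 -2.96] 6.16
18 [-0.47 -1.47] 6.49
19 [-0.03 -0.05] 6.82
20 [0.85 1.15] 7.15
21 [2.07 1.99] 7.48
22 [3.5 2.4] 7.81
23 [4.98 2.33] 8.14
24 [6.36 1.77] 8.46
25 [7.49 0.8 ] 8.79
26 [ 8.24 -0.48] 9.12
```

{"name": "carry_out", "arguments": {
  "plan": [
    [0.45, 0.65, 0.2, 0, 1],
    [0.9, 1.2, 0.2, 0, 1],
    [2.1, 2.0, 0.2, 0, 1],
    [3.55, 2.4, 0.2, 0, 1],
    [5.05, 2.3, 0.2, 0, 1],
    [6.4, 1.75, 0.2, 0, 1],
    [7.5, 0.75, 0.2, 0, 1],
    [8.25, -0.55, 0.2, 0, 1],
    [8.25, -0.55, 0.2, 0, 1],
    [8.25, -0.55, 0.2, 0, 1]
  ]
}}

```text
clock: 5.65
position: [0.6349, 0.1146, 0.19]
ee_rot: [0.099, -3.14, 0.004]
force: [2.4, -2.2, -19.1]
width: 0.211
```

{"name": "carry_out", "arguments": {
  "plan": [
    [0.3, -1.3, -0.1, 0, 1],
    [0.1, -2.8, -0.1, 0, 1],
    [-0.6, -4.1, -0.1, 0, 1],
    [-1.65, -5.15, -0.1, 0, 1],
    [-3.0, -5.8, -0.1, 0, 1],
    [-4.45, -5.95, -0.1, 0, 1],
    [-5.9, -5.6, -0.1, 0, 1],
    [-7.2, -4.85, -0.1, 0, 1],
    [-8.1, -3.7, -0.1, 0, 1],
    [-8.65, -2.3, -0.1, 0, 1],
    [-8.7, -0.8, -0.1, 0, 1],
    [-8.25, 0.6, -0.1, 0, 1],
    [-7.35, 1.8, -0.1, 0, 1],
    [-6.15, 2.65, -0.1, 0, 1],
    [-4.7, 3.05, -0.1, 0, 1],
    [-4.7, 3.05, -0.1, 0, 1],
    [-4.7, 3.05, -0.1, 0, 1]
  ]
}}

```text
clock: 7.35
position: [0.5899, 0.145, 0.1897]
ee_rot: [-0.098, 3.138, -0.006]
force: [2.8, -7.2, 0.6]
width: 0.21
```

{"name": "carry_out", "arguments": {
  "plan": [
    [0.9, 0, 0, 0, 1],
    [1.8, -0.25, 0, 0, 1],
    [2.6, -0.6, 0, 0, 1],
    [3.15, -1.0, 0, 0, 1],
    [3.15, -1.0, 0, 0, 1],
    [3.15, -1.0, 0, 0, 1]
  ]
}}

```text
clock: 7.95
position: [0.6205, 0.1354, 0.1896]
ee_rot: [0.099, -3.139, 0.007]
force: [-6.5, -5.4, 4.1]
width: 0.209
```

{"name": "carry_out", "arguments": {
  "plan": [
    [0.35, -0.35, 0, 0, 1],
    [0.7, -0.75, 0, 0, 1],
    [0.7, -0.75, 0, 0, 1],
    [0.7, -0.75, 0, 0, 1]
  ]
}}

```text
clock: 8.35
position: [0.6263, 0.13, 0.1897]
ee_rot: [0.101, -3.135, 0.005]
force: [-7.5, -0.4, 4.2]
width: 0.209
```

{"name": "carry_out", "arguments": {
  "plan": [
    [0, 0, 0, 0, 5],
    [0, 0, 0, 0, 5],
    [0, 0, 0, 0, 5],
    [0, 0, 3, 0, 5],
    [0, 0, 6, 0, 5],
    [-3, -4, 8, -0.15, 5],
    [-7, -8, 8, -0.3, 5],
    [-11, -12, 8, -0.45, 5],
    [-14.8, -17, 8, -0.6, 5],
    [-14.8, -17, 8, -0.75, 5],
    [-14.8, -17, 8, -0.9, 5],
    [-14.8, -17, 8, -1.05, 5],
    [-14.8, -17, 8, -1.2, 5],
    [-14.8, -17, 8, -1.24, 5],
    [-14.8, -17, 8, -1.24, 5],
    [-14.8, -17, 8, -1.24, 5],
    [-14.8, -17, 8, -1.24, 5]
  ]
}}

```text
clock: 10.05
position: [0.4784, -0.04, 0.2697]
ee_rot: [-1.737, -2.611, -0.0]
force: [-1.3, -0.2, 0.5]
width: 0.543
```

```bash
python3 - <<'E'
from h import *
o=arm.observe();im,d=arm.get_image("wrist");print(o["clock"],o["position"],o["ee_rot"],o["joints"],o["force"],o["ft_torque"])
M=R.from_rotvec(o["ee_rot"]).as_matrix();print("tool y yaw",np.degrees(np.arctan2(M[1,1],M[0,1])))
ti,td=arm.get_image("top");cv2.imwrite("pics/pair.png",np.hstack([im,ti[130:270,190:390].repeat(3,0).repeat(3,1)[:420,:420]])[:,:,::-1][:, :800])
C=cam("top");P=cloud(C,td);hsv=cv2.cvtColor(ti,cv2.COLOR_RGB2HSV)
k=(P[...,2]>.064)&(P[...,2]<.085)&(hsv[...,1]<70)
z=np.load("top0.npz");P0=cloud(C,z["d"]);h0=cv2.cvtColor(z["im"],cv2.COLOR_RGB2HSV)
for n,Q,h in(("t0",P0,h0),("now",P,hsv)):
    k=(Q[...,2]>.026)&(Q[...,2]<.085)&(h[...,1]<70)&(Q[...,0]>.59)&(Q[...,0]<.625)&(Q[...,1]>-.06)&(Q[...,1]<.04)
    print(n,"strip -y end",np.sort(Q[k][:,1])[:5],k.sum())
E
```

```text
10.05 [ 0.47841527 -0.03997854  0.26974408] [-1.73736220e+00 -2.61106155e+00 -4.05933696e-04] [-0.47892805  0.23465621  0.55353977  1.97622884 -0.15176809  0.97464991
  0.5450509 ] [-1.26094761 -0.21450794  0.54286748] [-0.09015659  0.01074427 -0.00935996]
tool y yaw 22.7219332264239
t0 strip -y end [-0.04146823 -0.04144797 -0.0414171  -0.04139424 -0.04137038] 411
now strip -y end [-0.03172666  0.00363155  0.00367813  0.00370325  0.00633395] 128
```

View pics/pair.png

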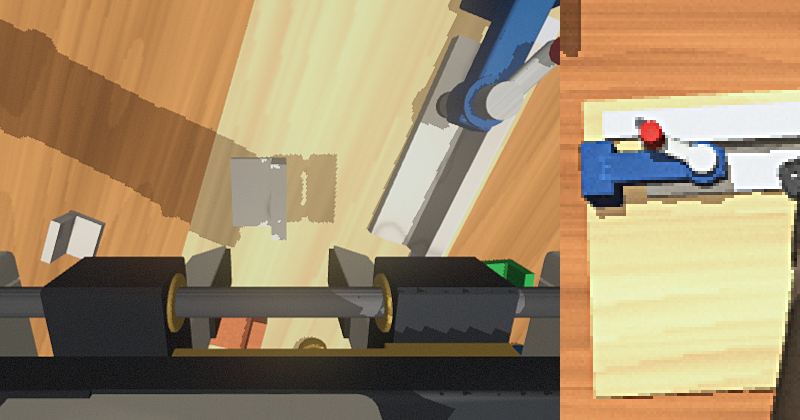

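{"name": "carry_out", "arguments": {
  "plan": [
    [0, 0, -4, 0, 5],
    [0, 0, -8, 0, 5],
    [0, 0, -12, 0, 5],
    [0, 0, -15, 0, 5],
    [0, 0, -16.2, 0, 5],
    [0, 0, -16.2, 0, 5],
    [0, 0, -16.2, 0, 1],
    [0, 0, -16.2, 0, 1],
    [0, 0, -16.2, 0, 1],
    [0, 0, -16.2, 0, 1],
    [0, 0, -16.2, 0, 1],
    [0, 0, -16.2, 0, 1]
  ],
  "squeeze": 50
}}

```text
clock: 11.35
position: [0.4785, -0.0399, 0.1081]
ee_rot: [-1.738, -2.611, -0.001]
force: [-2.1, 0.6, 7.5]
width: 0.148
```

{"name": "carry_out", "arguments": {
  "plan": [
    [0, 0, 0.4, 0, 1],
    [0, 0, 0.8, 0, 1],
    [1, -2, 0.8, -0.08, 1],
    [3, -4, 0.8, -0.16, 1],
    [6, -5, 0.8, -0.24, 1],
    [9, -5, 0.8, -0.332, 1],
    [12, -4.8, 0.8, -0.332, 1],
    [13.65, -4.65, 0.8, -0.332, 1],
    [13.65, -4.65, 0.8, -0.332, 1],
    [13.65, -4.65, 0.8, -0.332, 1],
    [13.65, -4.65, 0.8, -0.332, 1]
  ]
}}

```text
clock: 12.45
position: [0.6138, -0.087, 0.1159]
ee_rot: [-2.147, -2.286, -0.001]
force: [0.3, 0.9, -2.1]
width: 0.149
```

```bash
python3 - <<'E'
from h import *
o=arm.observe();im,d=arm.get_image("wrist");print(o["clock"],o["position"],o["force"],o["ft_torque"],o["width"])
np.savez("w4.npz",im=im,d=d,position=o["position"],ee_rot=o["ee_rot"]);cv2.imwrite("pics/w4.png",im[:,:,::-1])
M=R.from_rotvec(o["ee_rot"]).as_matrix();print("tool y yaw",np.degrees(np.arctan2(M[1,1],M[0,1])),"z",M[:,2])
E
```

```text
12.45 [ 0.61378798 -0.08701169  0.11593891] [ 0.26472591  0.88664081 -2.0546579 ] [-0.08981114  0.02250625  0.02615593] 0.14883633442730895
tool y yaw 3.5948585464770417 z [-0.00383689  0.00451008 -0.99998247]
```

View pics/w4.png

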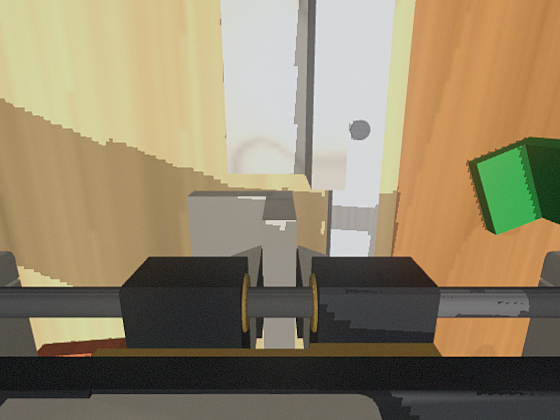

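The offcut is held square in the fingers, with its end face at rows 190–220. It sits short of the strip end (rows 175–190) and clear of the fence on the right. I'll measure the remaining gaps.

```bash
python3 - <<'E'
from h import *
z=np.load("w4.npz");C=cam("wrist",z);P=cloud(C,z["d"]);S=cv2.cvtColor(z["im"],cv2.COLOR_RGB2HSV)[...,1];Z=P[...,2]
a=.0645;n=P[...,0]*np.cos(a)+P[...,1]*np.sin(a);t=-P[...,0]*np.sin(a)+P[...,1]*np.cos(a)
v,u=np.mgrid[:420,:560]
def rep(name,k):
    r=lambda x:np.percentile(x,[.5,2,50,98,99.5]).round(4)
    print(name,k.sum(),"n",r(n[k]),"t",r(t[k]),"z",r(Z[k])[2])
A=S<75
rep("strip foot top",A&(u>220)&(u<300)&(v<200)&(Z>.029)&(Z<.036)&(n<.625))
rep("strip upright top",A&(u>290)&(u<360)&(v<200)&(Z>.069)&(Z<.079))
rep("strip face",A&(u>220)&(u<360)&(v>160)&(v<192)&(Z>.036)&(Z<.066))
rep("offcut foot top",A&(u>185)&(u<300)&(v>186)&(v<255)&(Z>.036)&(Z<.046))
k=A&(u>185)&(u<300)&(v>186)&(v<245)&(Z>.076)&(Z<.09);rep("offcut upright top",k)
k2=k&(v<215);q=np.c_[n[k2],t[k2]].astype(np.float32);print(cv2.minAreaRect(q))
rep("fence top",A&(u>330)&(u<392)&(v>195)&(v<240)&(Z>.030)&(Z<.039))
print("tool n,t",z["position"][0]*np.cos(a)+z["position"][1]*np.sin(a),-z["position"][0]*np.sin(a)+z["position"][1]*np.cos(a))
E
```

```text
strip foot top 13323 n [0.58   0.5806 0.5987 0.6168 0.6174] t [-0.0917 -0.0808 -0.0372 -0.0008  0.0003] z 0.0328
strip upright top 7094 n [0.6207 0.6208 0.6276 0.6345 0.6347] t [-0.0806 -0.0793 -0.0425 -0.0127 -0.0119] z 0.0738
strip face 116 n [0.6207 0.6207 0.6208 0.6486 0.6494] t [-0.0898 -0.0845 -0.0768 -0.0712 -0.0708] z 0.0499
offcut foot top 4407 n [0.5595 0.5601 0.5788 0.6042 0.6115] t [-0.1242 -0.1232 -0.1056 -0.0915 -0.0914] z 0.0406
offcut upright top 1003 n [0.6005 0.6008 0.6074 0.6143 0.6144] t [-0.1025 -0.1022 -0.0961 -0.0915 -0.0913] z 0.0815
((0.0, 0.0), (0.0, 0.0), 0.0)
fence top 2039 n [0.6358 0.636  0.6481 0.6603 0.6607] t [-0.1179 -0.1174 -0.1049 -0.0933 -0.093 ] z 0.0349
tool n,t 0.6069032997889857 -0.12639263728948957
```

{"name": "carry_out", "arguments": {
  "plan": [
    [0.9, 0.45, 0, 0.002, 1],
    [1.85, 0.9, 0, 0.002, 1],
    [1.85, 0.9, -0.4, 0.002, 1],
    [1.85, 0.9, -0.75, 0.002, 1],
    [1.85, 0.9, -0.75, 0.002, 1],
    [1.85, 0.9, -0.75, 0.002, 1]
  ]
}}

```text
clock: 13.1
position: [0.6321, -0.078, 0.1083]
ee_rot: [-2.144, -2.288, -0.001]
force: [0.7, -0.2, -0.7]
width: 0.151
```

{"name": "carry_out", "arguments": {
  "plan": [
    [0.1, 0.15, 0, 0, 1],
    [0.2, 0.3, 0, 0, 1],
    [0.27, 0.3, 0, 0, 1],
    [0.32, 0.3, 0, 0, 1],
    [0.32, 0.3, 0, 0, 1],
    [0.32, 0.3, 0, 0, 1]
  ]
}}

```text
clock: 13.7
position: [0.6347, -0.075, 0.1082]
ee_rot: [-2.144, -2.287, -0.0]
force: [-5.5, 0.1, 2.9]
width: 0.147
```

{"name": "carry_out", "arguments": {
  "plan": [
    [0.08, 0, -0.05, 0, 1],
    [0.12, 0.01, -0.1, 0, 1],
    [0.12, 0.01, -0.15, 0, 1],
    [0.12, 0.01, -0.15, 0, 1],
    [0.12, 0.01, -0.15, 0, 1]
  ],
  "squeeze": 60
}}

```text
clock: 14.2
position: [0.6349, -0.075, 0.1081]
ee_rot: [-2.143, -2.285, 0.0]
force: [-11.8, 1.9, 21.2]
width: 0.151
```

```bash
python3 - <<'E'
from h import *
o=arm.observe();im,d=arm.get_image("wrist");sc,_=arm.get_image("scene")
z=o;cv2.imwrite("pics/fin.png",np.hstack([im[:260,150:450],sc[150:410,200:380].repeat(2,0).repeat(2,1)[:260]])[:,:,::-1])
C=cam("wrist",z);P=cloud(C,d);S=cv2.cvtColor(im,cv2.COLOR_RGB2HSV)[...,1];Z=P[...,2]
a=.0645;n=P[...,0]*np.cos(a)+P[...,1]*np.sin(a);t=-P[...,0]*np.sin(a)+P[...,1]*np.cos(a)
v,u=np.mgrid[:420,:560];k=(S<75)&(Z>.069)&(Z<.079)&(u>240)&(u<345)&(v<250)&(n>.615)&(n<.64)
for lo in np.arange(-.115,-.02,.008):
    q=k&(t>lo)&(t<lo+.008)
    if q.sum()>20: print(round(lo,3),q.sum(),np.percentile(n[q],[1,99]).round(4),np.median(Z[q]).round(4))
q=(S<75)&(Z>.028)&(Z<.036)&(n>.585)&(n<.618)&(t<-.03)&(v<250)
h,_=np.histogram(t[q],np.arange(-.125,-.06,.002));print("foot t hist",h)
h,_=np.histogram(t[k],np.arange(-.125,-.06,.002));print("upr t hist",h)
for i in range(4):
    arm.get_image("top");o=arm.observe();print(o["clock"],o["position"].round(4),o["force"].round(1),o["ft_torque"].round(2))
E
```

```text
-0.099 235 [0.6225 0.6361] 0.0738
-0.091 640 [0.6221 0.636 ] 0.0738
-0.083 682 [0.6211 0.6359] 0.0739
-0.075 713 [0.6208 0.6346] 0.0738
-0.067 730 [0.6209 0.6345] 0.0738
-0.059 756 [0.621  0.6344] 0.0738
-0.051 831 [0.6208 0.6347] 0.0738
-0.043 871 [0.621  0.6346] 0.0738
-0.035 893 [0.6208 0.6345] 0.0738
-0.027 963 [0.6209 0.6347] 0.0738
foot t hist [  0   0   0   0   0   0   1 161 217 204 218 206 225 212 223 221 221 234
 213 240 236 230 239 238 247 247 242 252 228 253 259 255]
upr t hist [  0   0   0   0   0   0   0   0   0   0   0   0   0   0   0  76 159 155
 161 159 165 176 168 167 171 175 177 179 182 176 192 183]
14.35 [ 0.6349 -0.075   0.1082] [-12.1   2.6  21.3] [0.07 2.9  0.03]
14.4 [ 0.6349 -0.0751  0.1082] [-12.4   2.3  20.1] [0.15 2.83 0.02]
14.45 [ 0.6349 -0.0751  0.1082] [-10.6   1.1  19.5] [0.11 2.89 0.07]
14.5 [ 0.6349 -0.0751  0.1082] [-12.3   1.6  21.2] [0.13 2.84 0.05]
```

View pics/fin.png

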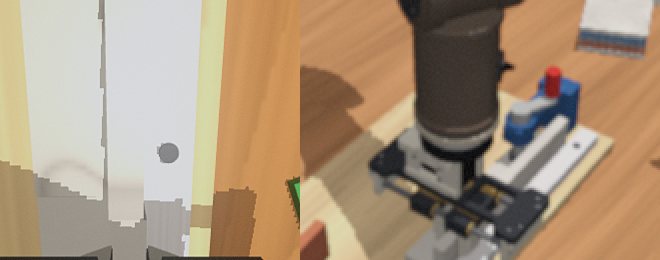

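The offcut is butted with no visible gap, its top is level with the strip's, and the push is steady at about 12 N into the fence and 20 N down. I'm handing in.

```bash
python3 -c "
from cell import arm
print(arm.sign_off()); o=arm.observe(); print(o['clock'],o['force'])"
```

```text
the job is handed in; nothing more can be done
None
the job is handed in; nothing more can be done
```

I handed the job in at about 14.5 s, with the arm still holding and pushing the offcut. The sign-off gives no verdict.

- **Clamp:** I turned the crank clockwise from about 0.55 to 8.75 rad. The drag on the knob had risen to about 0.2 N m, above the plain friction of 0.12, so I took it as tight. I did not measure the pad force directly.
- **Offcut:** I pinched the marble offcut by its upright, lifted it over square to the jig, lowered it, slid it to the fence and butted it to the long piece. I then pushed in and down together.

The last checks, just before handing in:

- **Fit:** No gap showed between the offcut and the long piece, and their tops were level at 73.8 mm. The tool yaw was within about 0.002 rad of the fence at the last reading, before the final slide.
- **Fence:** The offcut's outer face read 636 mm along the jig's x axis, against 635–636 mm for the fence. The long piece's face read 634.6 mm, so it may stand about 1 mm off the fence.
- **Push:** The force was steady at 11–12 N into the fence and 20–21 N down.
- **Long piece:** Its end was at the same place, within about 1 mm, before and after clamping. One re-check from the top camera was blocked by the arm, so I repeated it with the wrist camera.
- **Other things:** The arm path stayed clear of the terracotta offcut, brass fitting, tape measure, tiles and look-alikes. I did not re-measure their positions at the end.

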